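Open the assortment case and hold its lid at 60 degrees

TASK

Slide both yellow latches of the blue assortment case fully outward, then lift its clear lid to 60 degrees from closed, so that a colleague can pick parts out from under it. The lid has no stay and falls shut when let go: finish while still holding it steady at 60 degrees with the gripper, and on the way do not throw it over backwards. Do not knock or shift the green tin, the computer mouse or the small blue tray nearby.

Things in the scene. Friction and masses are not known exactly. Their poses are not given: they have to be found in the camera images.
- case: blue plastic assortment case, 220 mm deep (its x) by 340 mm wide (its y), base 50 mm high, with small parts in compartments; it does not shift on the bench. Origin: centre of its underside on the bench. Its front, with latches and handle, faces its own -x; the lid's hinge is along its back, +x; its +y is the side of the left latch (the robot's left)
- lid (a joint): opening angle of the clear, blue-framed lid (about 0.3 to 0.6 kg, 12 mm thick, closed top 62 mm above the bench): 0 closed, grows as its front edge rises; 1.047 rad is 60 degrees, 1.57 upright, stop at 1.9. Loose hinge: it falls shut from anywhere below upright. It cannot be raised until both latches are open
- lid_hinge (a point): point on the lid's hinge line at its middle, at the back of the case, 50 mm above the bench and 110 mm behind the case's centre; its axes turn with the lid and equal the case's axes when it is closed
- lid_handle (a point): middle of the black round bar (12 mm diameter, 112 mm along the case's y) of the handle fixed to the lid's front edge; 36 mm finger gap between bar and lid edge. Lid closed: 56 mm above the bench, 152 mm in front of the case's centre, 262 mm in front of the hinge line and 6 mm above it. It moves and its axes turn with the lid
- left_latch (a joint): slide of the latch on the case's +y side (left as seen from the robot): 0 shut, 0.024 m fully open; moves outward, toward the case's +y; needs about 3 N and stays where it is left; the lid comes free of it after 0.014 m
- right_latch (a joint): slide of the latch on the case's -y side: 0 shut, 0.024 m fully open; moves outward, toward the case's -y; otherwise as the left latch
- left_tab (a point): centre of the left latch's yellow thumb tab, standing out from the case's front: 12 mm wide along the case's y, 20 mm deep (x), 30 mm high; centre 41 mm, top 56 mm above the bench, 134 mm in front of the case's centre, 120 mm to +y when shut. Just behind it is a yellow plate 34 mm wide along y, up to 62 mm high. In front of and beside the tab it is free down to the bench
- right_tab (a point): centre of the right latch's thumb tab, same shape, when shut 120 mm to -y of the case's centre
- tin: bystander: green round tin with brass-coloured lid, 71 mm in diameter, 62 mm high; origin at the centre of its underside
- mouse: bystander: black and red computer mouse, 105 by 60 mm, 34 mm high; origin at the centre of its underside
- tray: bystander: small blue tray of metal bits, 150 by 110 mm, 22 mm high; origin at the centre of its underside

How it is judged:
By the outcome, as a careful person would: the job done as asked, in the order asked, and still so for the second after the job is handed in, while the arm keeps its last pose, push and grip.
It also fails if it takes over 64 s, if anything falls off the work surface, if the arm or the gripper's body presses on something with over 40 N, if the wrist force passes 120 N, or if a joint passes its speed limit or range.

ROBOT

A 6-joint arm with a two-finger parallel gripper is mounted at the origin on the work surface. World frame = base frame: x ahead of the robot, y to its left, z up, the work surface at z = 0. Lengths are in m, angles in rad, forces in N, time in s.
With the tool pointing down it reaches from about 0.375 to 0.975 m from the base axis. Payload 3.8 kg.
Tool frame: the origin (TCP) lies at the centre of the arm's flange, where the gripper is bolted on; the fingertips stand 173 mm ahead of it and the grasp point (between the pads) lies 155 mm ahead of it (ctrl.tcp_to_tips is the distance from the TCP to the fingertips, in m); z points along the fingers, y is the line along which they close (so a half turn about z gives the same grasp; the last joint's range is limited). The gripper opens to 85 mm and grips with 20 to 120 N. Pads are 22 mm wide; open, the fingers measure 114 mm over their backs; the gripper's body (76 mm by 85 mm) begins 54 mm behind the grasp point. The pads swing forward as they close: fully open they stand 13 mm farther back than shut.
Start: joints at [-1.356, 0.264, 1.604, -0, 1.274, -0.037], TCP at [0.168, -0.654, 0.405] pointing down, gripper open.
Joint ranges: [-2.63, 2.63], [-0.94, 2.18], [0.31, 2.57], [-1.31, 4.45], [0, 2.66], [-2.55, 2.55]. Speed limits (rad/s): [2.57, 2.57, 3.14, 3.14, 3.14, 3.14].

INTERFACE

Orientations are given as a unit quaternion [w, x, y, z].
In Python, from rig import ctrl gives the robot as it stands. The module is installed in compiled form; this text tells all that it offers.
- The arm moves only by the shell command python3 -m pendant 'ROWS'. ROWS is JSON, a list of rows, each a list of 3 entries, a list of its own where there are three numbers: the opening, from -1 (shut) to 1 (fully open), so that 0 is half open, then the shift along the tool's x, y, z in mm, then the turn, a rotation vector about the tool's x, y, z in degrees. In form: [[fingers, [dx, dy, dz], [ax, ay, az]], ...]. A call has 1 to 8 rows; each row is the pose to reach, as a shift and turn from the pose commanded when the call began, along the tool's axes at that moment; what a row does not reach only later rows make up. A row lasts 1/8 s, in which the tool goes at most 62.5 mm and 10.7 degrees, less where a joint would pass 70% of its speed; a pose out of reach is approached as far as the arm can. A call with a gripper value outside its range is refused whole. The fingers move at their own pace and stop on an object; the grip force is fixed at half the most. Time passes only in rows, so rows that repeat a pose let the fingers close. It gives the time, the measured TCP pose, the force, the opening and the grip force at its end, in the units of the state.
- ctrl.get_state(): the state, without advancing time (a new reading comes with each control period).
- ctrl.capture(name): name is "side" or "top"; returns a dict with "pixels" (384x512x3 uint8, red, green, blue), "K" (3x3 intrinsics, pixels), "position" and "rotation" of the camera in the world. Camera axes: x right, y up, looking along -z (the intrinsics and any distortion apply to the point x, -y, -z); pixel columns grow to the right and rows downward; lengths in m; the calibration is good to about 2 mm. A picture is of the moment at which its call begins. There is no depth.
- ctrl.hand_in(): hands the job in; it is judged then, once.
The state is a dict: "clock": time; "joints": joint angles; "qd": joint speeds; "tau": joint torques, N m; "ee_pos": TCP position; "tcp_rot": TCP orientation; "force": force on the tool from outside, world axes, zero at the start; "torque": the same for the moment, N m; "gripper_width": finger opening in m; "grip_force": force on a finger pad.
Only numpy, scipy, OpenCV 4.12 (cv2) and the standard library are available. Lean on these libraries where they do the work, as an engineer would, in place of code of your own. Each camera call takes 0.05 s, during which the arm holds its last target. There are 200 camera calls.

## Working session

There is one attempt and no reset: what is moved stays moved. The work goes in short steps, Python scripts to look and compute and a shell command to move; the robot and the scene stay as the last step left them, time stands still between calls to the robot, and variables do not carry over. Pictures are saved under pics/ and viewed, at most 10 in all, crops included, and the job is handed in when it is done.

```bash
mkdir -p pics; python3 - <<'E'
from rig import ctrl
import cv2,numpy as np
for n in("side","top"):
    c=ctrl.capture(n);cv2.imwrite(f"pics/{n}0.png",c["pixels"][:,:,::-1])
    print(n,c["K"],c["position"],c["rotation"],[k for k in c])
print(ctrl.get_state(),ctrl.tcp_to_tips)
E
```

```text
side [[484.15911622   0.         255.07972617]
 [  0.         484.15911622 194.76469813]
 [  0.           0.           1.        ]] [0.40912444 0.83310555 0.99805576] [-0.11853115 -0.04117728  0.34520935  0.93009962] ['pixels', 'K', 'position', 'rotation']
top [[423.28738309   0.         255.35295253]
 [  0.         423.28738309 188.28828428]
 [  0.           0.           1.        ]] [0.50309298 0.04025858 1.19937573] [ 0.71427723  0.03741062 -0.02562325 -0.69839239] ['pixels', 'K', 'position', 'rotation']
{'clock': 0.1, 'joints': array([-1.35588826e+00,  2.64664159e-01,  1.60525799e+00,  3.97683938e-05,
        1.27369940e+00, -3.69024403e-02]), 'qd': array([-1.51527462e-04, -3.06722053e-03, -1.50027183e-03,  2.63674619e-04,
        5.97797248e-04, -7.90398226e-05]), 'tau': array([ 4.59917483e-04, -5.16708398e+01, -3.68589735e+01, -1.08222007e-04,
        6.29884045e-03, -2.96783014e-06]), 'ee_pos': array([ 0.16811686, -0.65340163,  0.40348427]), 'tcp_rot': array([-1.01211803e-03,  9.92084621e-01,  1.25567013e-01, -7.12372715e-05]), 'force': array([ 0.3301186 ,  0.44076371, -0.30360282]), 'torque': array([0.02295889, 0.04635394, 0.02025354]), 'grip_force': 0.0, 'gripper_width': 0.08531366998834267} 0.1734
```

View pics/side0.png

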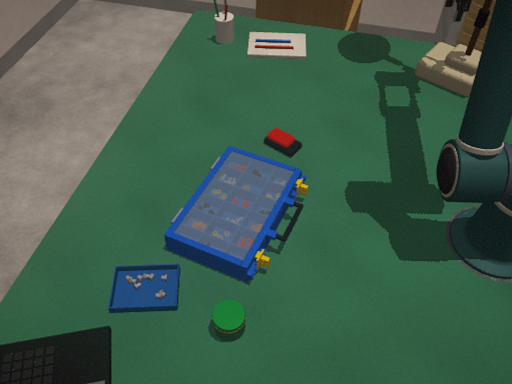

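View pics/top0.png

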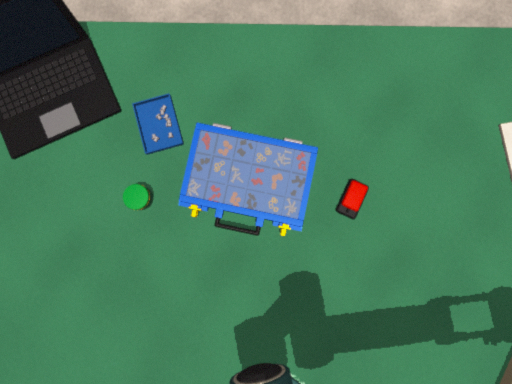

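The side view shows the case with yellow latches at about (301,187) for the right and (262,260) for the left, and the handle at (289,220). The top view has the latches at (195,210) left and (285,229) right, the handle bar at (238,227), the tin at (137,196), the mouse at (352,198) and the tray at (158,124).

```bash
cat > h.py <<'E'
from rig import ctrl
import cv2,numpy as np
from scipy.spatial.transform import Rotation as R
def rot(q): return R.from_quat(np.roll(q,-1))
def plane(c,uv,z):
    uv=np.atleast_2d(uv).astype(float);K=c["K"]
    d=np.c_[(uv[:,0]-K[0,2])/K[0,0],-(uv[:,1]-K[1,2])/K[1,1],-np.ones(len(uv))]
    d=rot(c["rotation"]).apply(d);p=np.array(c["position"])
    return p+d*((z-p[2])/d[:,2])[:,None]
def blobs(c,lo,hi,amin):
    m=cv2.inRange(cv2.cvtColor(c["pixels"],cv2.COLOR_RGB2HSV),lo,hi)
    cs=cv2.findContours(m,cv2.RETR_EXTERNAL,cv2.CHAIN_APPROX_NONE)[0]
    return sorted([k for k in cs if cv2.contourArea(k)>=amin],key=cv2.contourArea)[::-1]
def cen(k):
    m=cv2.moments(k);return np.array([m["m10"],m["m01"]])/m["m00"]
E
python3 - <<'E'
from h import *
np.set_printoptions(precision=4,suppress=True)
for n in("top","side"):
    c=ctrl.capture(n);print(n)
    for k in blobs(c,(105,120,60),(125,255,255),300)[:3]:
        r=cv2.minAreaRect(plane(c,k[:,0],.062)[:,:2].astype(np.float32)*1000);print("blue",r)
    for k in blobs(c,(22,150,120),(35,255,255),15):
        print("yellow",cen(k),cv2.contourArea(k),plane(c,cen(k),.055)[0])
    for k in blobs(c,(50,200,100),(65,255,255),100): 
        print("green",plane(c,cen(k),.062 if n=="top" else .062)[0],cv2.contourArea(k))
    for k in blobs(c,(0,200,150),(6,255,255),60): print("red",plane(c,cen(k),.03)[0])
    # handle: dark pixels
    for k in blobs(c,(0,0,0),(179,255,38),40):
        q=cen(k);p=plane(c,q,.056)[0]
        if .3<p[0]<.5 and abs(p[1])<.3: print("dark",q,cv2.contourArea(k),p,cv2.minAreaRect(plane(c,k[:,0],.056)[:,:2].astype(np.float32)*1000))
E
```

```text
top
blue ((632.7763061523438, 82.84254455566406), (339.2064208984375, 244.00608825683594), 79.39384460449219)
blue ((778.02880859375, 333.9427185058594), (145.85980224609375, 105.88581085205078), 17.203311920166016)
yellow [194.1328 210.3281] 64.0 [0.5417 0.2249 0.055 ]
yellow [283.5583 229.15  ] 60.0 [ 0.4966 -0.0178  0.055 ]
red [ 0.5936 -0.2133  0.03  ]
side
blue ((636.2933349609375, 99.1766357421875), (372.0519104003906, 244.0475311279297), 79.62322998046875)
blue ((772.09423828125, 370.7708435058594), (144.1165771484375, 114.01652526855469), 16.53668785095215)
yellow [261.5501 256.38  ] 71.5 [0.5448 0.225  0.055 ]
yellow [300.9821 184.1147] 46.5 [ 0.499  -0.0195  0.055 ]
red [ 0.5951 -0.2141  0.03  ]
dark [291.3555 222.2604] 128.0 [0.498  0.1109 0.056 ] ((502.8997497558594, 108.31834411621094), (122.50714874267578, 24.089092254638672), 79.17664337158203)
```

```bash
cat >> h.py <<'E'
C=np.array([.645,.080,0]);YAW=np.radians(-10.5)
B=R.from_euler("z",YAW)
TOOL=B*R.from_matrix(np.array([[0,1,0],[1,0,0],[0,0,-1.]]).T)  # tool x=case y, tool y=case x, z down
def goto(x,y,ztip):   # case frame, fingertip height
    s=ctrl.get_state();r=rot(s["tcp_rot"])
    t=C+B.apply([x,y,0])+[0,0,ztip+.1734]
    print("shift mm",np.round(r.inv().apply(t-s["ee_pos"])*1000,1),"turn deg",np.round((r.inv()*TOOL).as_rotvec(degrees=True),2),"t",s["clock"],"f",np.round(s["force"],1))
E
python3 -c "
from h import *
goto(-.1425,-.093,.12)"
```

```text
shift mm [ 476.1 -567.1  111.3] turn deg [-7.000e-02 -5.000e-02 -6.508e+01] t 0.2 f [-0.  -0.1 -0.3]
```

```bash
python3 -m pendant '[[-1,[50,-60,5],[0,0,-8]],[-1,[90,-107,10],[0,0,-16]],[-1,[130,-154,20],[0,0,-24]],[-1,[170,-202,30],[0,0,-32]],[-1,[210,-250,40],[0,0,-41]],[-1,[250,-298,50],[0,0,-49]],[-1,[285,-340,55],[0,0,-57]],[-1,[315,-375,60],[0,0,-65]]]'; python3 -c "
from h import *
goto(-.1425,-.093,.12)"
```

```text
clock: 1.2
ee_pos: [0.3801, -0.21, 0.3445]
tcp_rot: [0.0, 0.768, 0.641, 0.0]
force: [1.5, -1.4, 0.3]
gripper_width: 0.0001
grip_force: 0.0
shift mm [240.2  65.9  51.1] turn deg [0.03 0.   0.2 ] t 1.2 f [ 1.5 -1.4  0.3]
```

```bash
python3 -m pendant '[[-1,[40,11,9],[0,0,0]],[-1,[90,25,20],[0,0,0]],[-1,[140,38,30],[0,0,0]],[-1,[190,52,41],[0,0,0]],[-1,[220,60,47],[0,0,0]],[-1,[240,66,51],[0,0,0]],[-1,[240,66,51],[0,0,0]],[-1,[240,66,51],[0,0,0]]]'; python3 - <<'E'
from h import *
goto(-.1425,-.093,.032)
for n in("top","side"):
    c=ctrl.capture(n);k=[cen(k) for k in blobs(c,(22,150,120),(35,255,255),8)];print(n,k)
    u,v=(285,229) if n=="top" else (300,185)
    cv2.imwrite(f"pics/{n}1.png",cv2.resize(c["pixels"][v-60:v+40,u-70:u+70,::-1],None,fx=4,fy=4))
E
```

```text
clock: 2.2
ee_pos: [0.4885, 0.0115, 0.2936]
tcp_rot: [-0.0, 0.769, 0.639, -0.0]
force: [0.7, -1.1, -0.8]
gripper_width: -0.0001
grip_force: 0.0
shift mm [ 2.9 -1.  88.2] turn deg [-0.02  0.02 -0.06] t 2.2 f [ 0.7 -1.1 -0.8]
top [array([194.1328125, 210.328125 ])]
side [array([261.49886621, 256.45578231]), array([298.66666667, 181.88461538]), array([304.03703704, 185.77777778])]
```

View pics/side1.png

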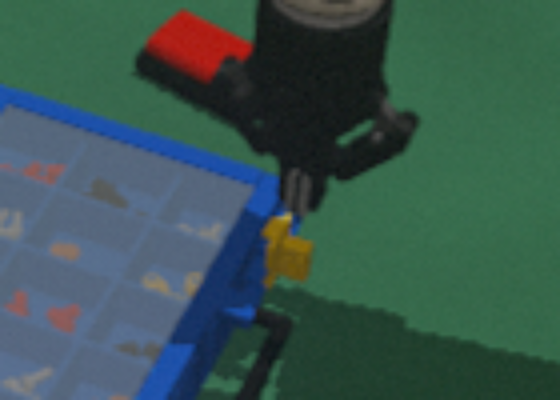

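The crop shows the closed fingertips at about (300,200), still above and beyond the right latch at (285,250). The handle is at (265,350). Next I go down beside the tab.

```bash
python3 -m pendant '[[-1,[3,-1,30],[0,0,0]],[-1,[3,-1,55],[0,0,0]],[-1,[3,-1,72],[0,0,0]],[-1,[3,-1,82],[0,0,0]],[-1,[3,-1,88],[0,0,0]],[-1,[3,-1,88],[0,0,0]]]'; python3 - <<'E'
from h import *
goto(-.1425,-.130,.032)
c=ctrl.capture("side");u,v=300,185
cv2.imwrite(f"pics/side2.png",cv2.resize(c["pixels"][v-50:v+50,u-70:u+70,::-1],None,fx=4,fy=4))
E
```

```text
clock: 3.05
ee_pos: [0.4884, 0.0148, 0.2057]
tcp_rot: [-0.0, 0.769, 0.639, 0.0]
force: [0.3, 0.1, 0.5]
gripper_width: 0.0002
grip_force: 0.0
shift mm [-37.4  -0.4   0.3] turn deg [-0.   -0.   -0.08] t 3.05 f [0.3 0.1 0.5]
```

View pics/side2.png

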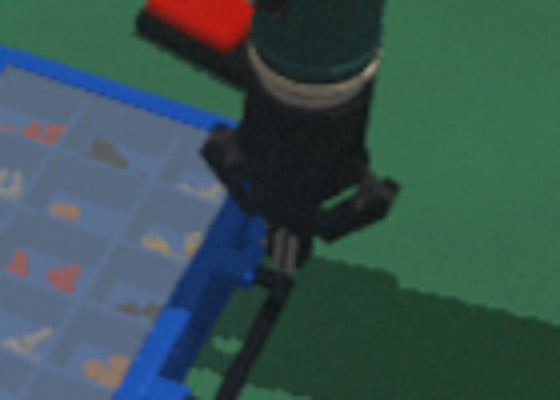

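The fingers (285,250) stand between the handle end (280,280) and the yellow latch, with no contact force. Now I push the right latch outward.

```bash
python3 -m pendant '[[-1,[-7,0,0],[0,0,0]],[-1,[-14,0,0],[0,0,0]],[-1,[-20,0,0],[0,0,0]],[-1,[-26,0,0],[0,0,0]],[-1,[-31,0,0],[0,0,0]],[-1,[-34,0,0],[0,0,0]],[-1,[-36,0,0],[0,0,0]],[-1,[-36,0,0],[0,0,0]]]'; python3 -c "
from h import *
goto(-.1425,-.130,.032)"
```

```text
clock: 4.1
ee_pos: [0.4823, -0.019, 0.2061]
tcp_rot: [-0.001, 0.77, 0.638, 0.002]
force: [3.4, 13.9, 2.5]
gripper_width: 0.0003
grip_force: 6.8
shift mm [-3.  -0.5  0.7] turn deg [ 0.06 -0.27 -0.2 ] t 4.1 f [ 3.4 13.9  2.5]
```

The force is 14 N against a 3 N slide, so the latch is at its stop. I back off, go up and move across to the left latch.

```bash
python3 -m pendant '[[-1,[6,0,0],[0,0,0]],[-1,[10,0,0],[0,0,0]],[-1,[10,0,-35],[0,0,0]],[-1,[15,0,-70],[0,0,0]],[-1,[55,0,-88],[0,0,0]],[-1,[110,0,-88],[0,0,0]],[-1,[165,0,-88],[0,0,0]],[-1,[200,0,-88],[0,0,0]]]'; python3 - <<'E'
from h import *
goto(-.1425,.093,.032)
c=ctrl.capture("top")
for k in blobs(c,(22,150,120),(35,255,255),8):
    print(cen(k),B.inv().apply(plane(c,cen(k),.055)-C))
E
```

```text
clock: 5.1
ee_pos: [0.5184, 0.1779, 0.2935]
tcp_rot: [0.0, 0.769, 0.639, -0.0]
force: [-0.3, -0.6, -1.2]
gripper_width: 0.0001
grip_force: 0.0
shift mm [19.8 -0.2 88.1] turn deg [0.   0.03 0.  ] t 5.1 f [-0.3 -0.6 -1.2]
[290.74933333 230.72266667] [[-0.12826772 -0.1429805   0.055     ]]
```

```bash
python3 -m pendant '[[-1,[20,0,0],[0,0,0]],[-1,[20,0,30],[0,0,0]],[-1,[20,0,60],[0,0,0]],[-1,[20,0,80],[0,0,0]],[-1,[20,0,88],[0,0,0]],[-1,[20,0,88],[0,0,0]]]' && python3 -m pendant '[[-1,[7,0,0],[0,0,0]],[-1,[14,0,0],[0,0,0]],[-1,[20,0,0],[0,0,0]],[-1,[26,0,0],[0,0,0]],[-1,[31,0,0],[0,0,0]],[-1,[35,0,0],[0,0,0]],[-1,[37,0,0],[0,0,0]],[-1,[37,0,0],[0,0,0]]]'; python3 -c "
from h import *
goto(-.1425,.127,.032)"
```

```text
clock: 5.9
ee_pos: [0.5219, 0.1955, 0.2052]
tcp_rot: [-0.0, 0.769, 0.639, -0.001]
force: [-0.5, -0.3, 0.6]
gripper_width: 0.0
grip_force: 0.0
clock: 6.9
ee_pos: [0.5287, 0.2324, 0.2054]
tcp_rot: [-0.0, 0.769, 0.639, -0.0]
force: [-1.0, 0.1, -0.3]
gripper_width: -0.0003
grip_force: 0.2
shift mm [-1.6 -0.4  0. ] turn deg [-0.03 -0.02 -0.08] t 6.9 f [-1.   0.1 -0.3]
```

```bash
python3 -m pendant '[[-1,[1.5,0,0],[0,0,0]],[-1,[3,0,0],[0,0,0]],[-1,[3,0,0],[0,0,0]]]'; python3 - <<'E'
from h import *
goto(-.1425,.127,.032)
c=ctrl.capture("side")
u,v=275,225
cv2.imwrite(f"pics/side3.png",cv2.resize(c["pixels"][v-65:v+65,u-80:u+80,::-1],None,fx=4,fy=4))
E
```

```text
clock: 7.28
ee_pos: [0.5289, 0.2336, 0.2054]
tcp_rot: [0.001, 0.769, 0.639, -0.002]
force: [-0.7, -9.7, 4.1]
gripper_width: 0.0
grip_force: 4.5
shift mm [-2.9 -0.4 -0. ] turn deg [-0.09  0.23 -0.04] t 7.275 f [-0.7 -9.7  4.1]
```

View pics/side3.png

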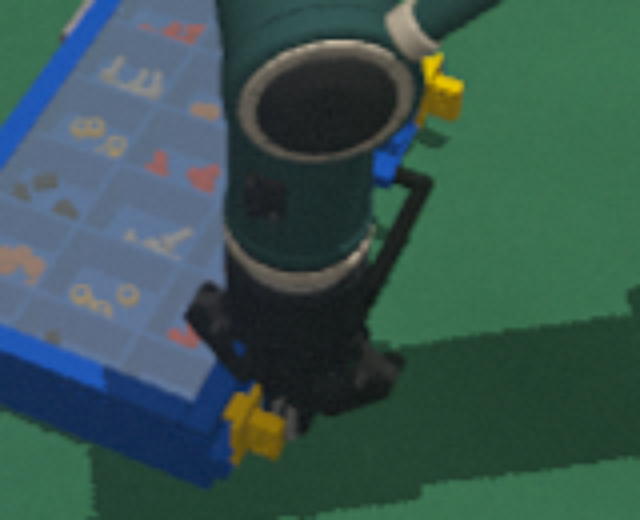

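Both latches are displaced outward: the left one is at (255,420) against its stop with 10 N, the right one at (440,95). The handle bar is clear between them. Now to the handle.

```bash
python3 -m pendant '[[-1,[-8,0,0],[0,0,0]],[-1,[-10,0,-35],[0,0,0]],[-1,[-15,0,-70],[0,0,0]],[-0.2,[-50,-4,-80],[0,0,0]],[-0.2,[-90,-8,-80],[0,0,0]],[-0.2,[-120,-10,-80],[0,0,0]],[-0.2,[-131,-10,-80],[0,0,0]],[-0.2,[-131,-10,-80],[0,0,0]]]'; python3 - <<'E'
from h import *
goto(-.152,.0015,.036)
for n in("top","side"):
    c=ctrl.capture(n)
    for k in blobs(c,(22,150,120),(35,255,255),8): print(n,cen(k),B.inv().apply(plane(c,cen(k),.055)-C))
    if n=="side":
        u,v=285,220
        cv2.imwrite(f"pics/side4.png",cv2.resize(c["pixels"][v-65:v+65,u-80:u+80,::-1],None,fx=4,fy=4))
E
```

```text
clock: 8.32
ee_pos: [0.4955, 0.108, 0.2857]
tcp_rot: [-0.0, 0.77, 0.638, 0.0]
force: [1.5, -0.2, -0.5]
gripper_width: 0.0343
grip_force: 0.0
shift mm [ 1.2  0.1 76.3] turn deg [ 0.   -0.05 -0.15] t 8.325 f [ 1.5 -0.2 -0.5]
top [290.74933333 230.72266667] [[-0.12826772 -0.1429805   0.055     ]]
top [186.22442244 207.87458746] [[-0.12591019  0.14615628  0.055     ]]
side [257.64543524 263.32696391] [[-0.12463821  0.1453739   0.055     ]]
```

View pics/side4.png

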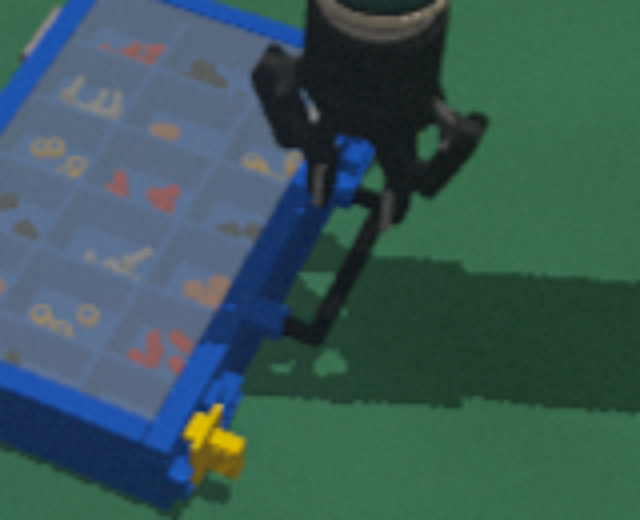

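The fingers hang open at (320,185) and (388,210) above the bar (340,260), and the left latch is outward at (212,440). The fingertip separation at the two stops, 279 mm against 276 expected, confirms full travel. I go down.

```bash
python3 -m pendant '[[-0.2,[0,0,30],[0,0,0]],[-0.2,[0,0,50],[0,0,0]],[-0.2,[0,0,62],[0,0,0]],[-0.2,[0,0,70],[0,0,0]],[-0.2,[0,0,76],[0,0,0]],[-0.2,[0,0,76],[0,0,0]]]'; python3 - <<'E'
from h import *
goto(-.152,.0015,.036)
c=ctrl.capture("side")
u,v=285,220
cv2.imwrite(f"pics/side5.png",cv2.resize(c["pixels"][v-45:v+45,u-60:u+60,::-1],None,fx=5,fy=5))
E
```

```text
clock: 9.18
ee_pos: [0.4956, 0.1082, 0.2096]
tcp_rot: [-0.0, 0.769, 0.639, -0.0]
force: [-0.8, 0.4, -0.2]
gripper_width: 0.0344
grip_force: 0.0
shift mm [1.  0.  0.2] turn deg [-0.01  0.   -0.07] t 9.175 f [-0.8  0.4 -0.2]
```

View pics/side5.png

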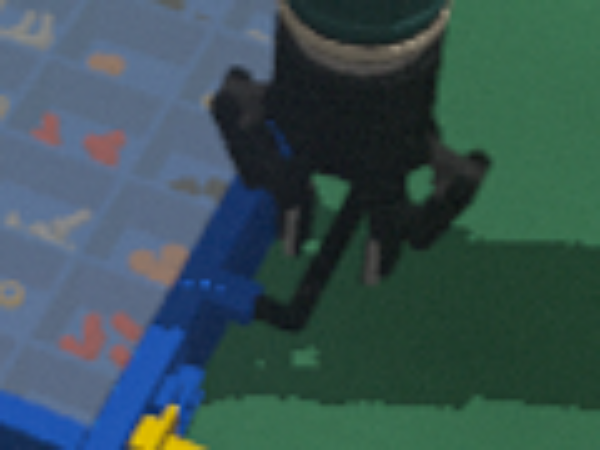

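The fingers (290,230) and (372,260) straddle the bar (320,260) roughly centrally. I close the gripper.

```bash
python3 -m pendant '[[-0.5,[0,0,0],[0,0,0]],[-0.8,[0,0,0],[0,0,0]],[-1,[0,0,0],[0,0,0]],[-1,[0,0,0],[0,0,0]],[-1,[0,0,0],[0,0,0]],[-1,[0,0,0],[0,0,0]]]'; python3 - <<'E'
from h import *
goto(-.152,.0015,.036)
s=ctrl.get_state();g=B.inv().apply(s["ee_pos"]-C);print("case",g)
z0=s["ee_pos"][2]
P=lambda t:np.array([.110-.262*np.cos(t)+.006*np.sin(t),.05+.262*np.sin(t)+.006*np.cos(t)])
for d in list(range(0,64,4)): print(d,np.round((P(np.radians(d))-P(0))*1000,1),end="; ")
E
```

```text
clock: 9.98
ee_pos: [0.4953, 0.1083, 0.2103]
tcp_rot: [-0.0, 0.769, 0.639, -0.0]
force: [-4.3, 0.7, 5.4]
gripper_width: 0.0098
grip_force: 58.6
shift mm [1.  0.3 0.9] turn deg [-0.04 -0.01 -0.09] t 9.975 f [-4.3  0.7  5.4]
case [-0.15234942  0.00052057  0.21032374]
0 [0. 0.]; 4 [ 1.1 18.3]; 8 [ 3.4 36.4]; 12 [ 7.  54.3]; 16 [11.8 72. ]; 20 [17.9 89.2]; 24 [ 25.1 106. ]; 28 [ 33.5 122.3]; 32 [ 43.  137.9]; 36 [ 53.6 152.9]; 40 [ 65.2 167. ]; 44 [ 77.7 180.3]; 48 [ 91.1 192.7]; 52 [105.4 204.2]; 56 [120.5 214.6]; 60 [136.2 223.9];
```

```bash
python3 -m pendant '[[-1,[0,0.5,-9],[0,0,0]],[-1,[0,1,-18],[0,0,0]],[-1,[0,2,-27],[0,0,0]],[-1,[0,3.4,-36.4],[0,0,0]],[-1,[0,5,-45.4],[0,0,0]],[-1,[0,7,-54.3],[0,0,0]],[-1,[0,9.3,-63.2],[0,0,0]],[-1,[0,11.8,-72],[0,0,0]]]'; python3 - <<'E'
from h import *
s=ctrl.get_state();print("moved",(B.inv().apply(s["ee_pos"]-C)-[-.15235,.0005,.2103])*1000,s["torque"])
c=ctrl.capture("side")
u,v=275,200
cv2.imwrite(f"pics/side6.png",cv2.resize(c["pixels"][v-75:v+75,u-100:u+90,::-1],None,fx=3.5,fy=3.5))
E
```

```text
clock: 10.98
ee_pos: [0.5066, 0.1061, 0.2819]
tcp_rot: [-0.001, 0.769, 0.639, -0.001]
force: [-3.7, 3.8, -3.5]
gripper_width: 0.0099
grip_force: 58.3
moved [ 1.14744638e+01 -4.69722168e-02  7.16056251e+01] [ 0.72374492  1.00455546 -0.02235963]
```

View pics/side6.png

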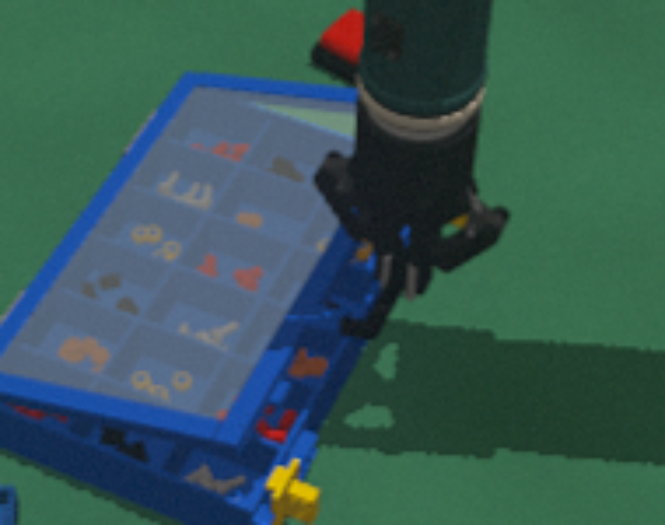

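The lid is rising, with its front edge lifted at about (230,435), the bar held at (400,285) and the left latch still outward at (290,490). I continue along the arc.

```bash
python3 -m pendant '[[-1,[0,4.5,-13],[0,0,0]],[-1,[0,9.6,-25.7],[0,0,0]],[-1,[0,15.3,-38.1],[0,0,0]],[-1,[0,21.7,-50.3],[0,0,0]],[-1,[0,28.7,-62.1],[0,0,0]],[-1,[0,36.4,-73.5],[0,0,0]],[-1,[0,44.6,-84.5],[0,0,0]],[-1,[0,53.4,-95],[0,0,0]]]'; python3 - <<'E'
from h import *
s=ctrl.get_state();print("moved",(B.inv().apply(s["ee_pos"]-C)-[-.15235,.0005,.2103])*1000,s["torque"])
E
```

```text
clock: 12.02
ee_pos: [0.5578, 0.0966, 0.3779]
tcp_rot: [-0.003, 0.769, 0.639, -0.002]
force: [-12.8, 4.3, 7.2]
gripper_width: 0.0097
grip_force: 58.5
moved [ 6.35888117e+01 -7.22299464e-02  1.67627244e+02] [ 0.71300227  2.34575994 -0.08090384]
```

```bash
python3 -m pendant '[[-1,[0,9,-10],[0,0,0]],[-1,[0,18.5,-19.5],[0,0,0]],[-1,[0,29,-28.5],[0,0,0]],[-1,[0,40,-37.2],[0,0,0]],[-1,[0,51,-45],[0,0,0]],[-1,[0,61.5,-51.5],[0,0,0]],[-1,[0,70.5,-57],[0,0,0]],[-1,[0,70.5,-57],[0,0,0]]]'; python3 - <<'E'
from h import *
s=ctrl.get_state();print("moved",(B.inv().apply(s["ee_pos"]-C)-[-.15235,.0005,.2103])*1000,s["torque"])
for n in("side","top"):
    c=ctrl.capture(n);cv2.imwrite(f"pics/{n}7.png",cv2.resize(c["pixels"][80:320,100:400,::-1],None,fx=2.5,fy=2.5))
E
```

```text
clock: 13.02
ee_pos: [0.6295, 0.083, 0.4396]
tcp_rot: [0.002, 0.769, 0.639, 0.002]
force: [-8.8, 2.2, 13.7]
gripper_width: 0.0098
grip_force: 60.3
moved [136.60799384  -0.36519647 229.2706907 ] [ 0.30746882  1.3746232  -0.04096154]
```

View pics/side7.png

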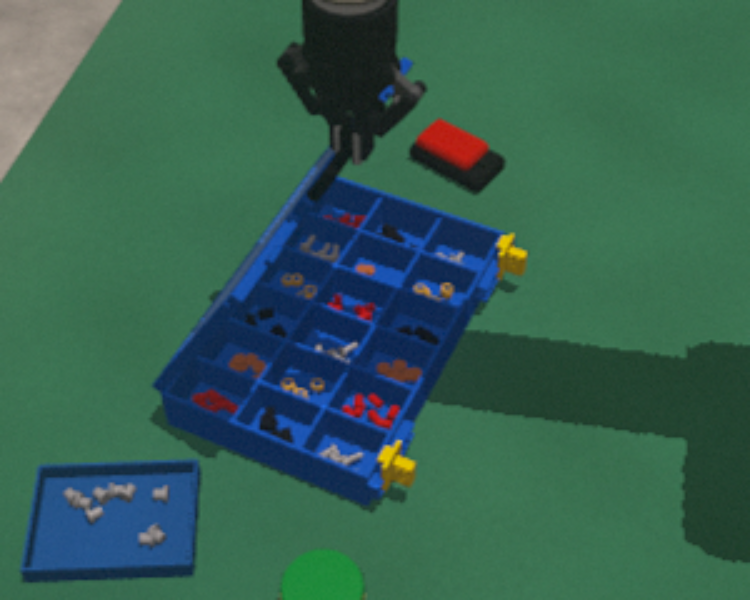

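View pics/top7.png

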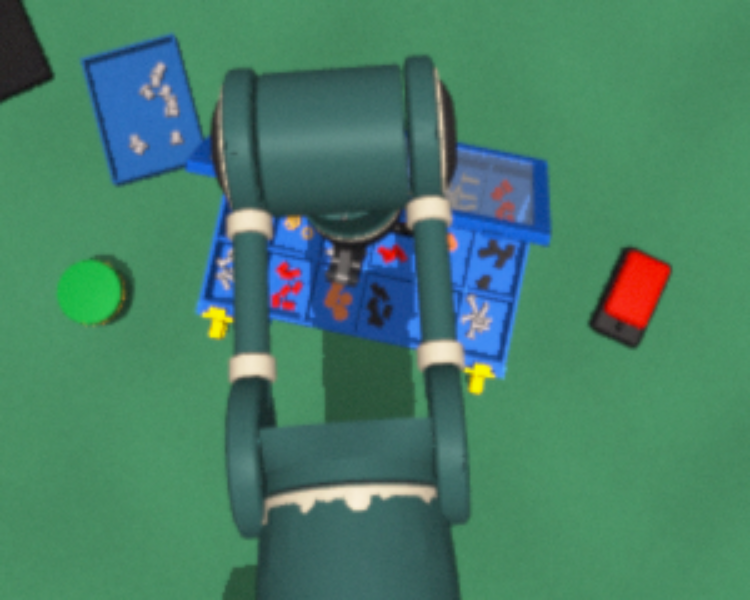

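The side view shows the lid held open by the bar at (330,170), the parts uncovered, and both latches outward at (510,255) and (395,465). The top view shows the lid's front right corner at (549,243), with the tray, tin and mouse in place. I let it settle, then measure the angle by casting the corner ray onto the lid's side plane.

```bash
python3 -m pendant '[[-1,[0,0,0],[0,0,0]],[-1,[0,0,0],[0,0,0]],[-1,[0,0,0],[0,0,0]],[-1,[0,0,0],[0,0,0]]]'; cat > ang.py <<'E'
from h import *
s=ctrl.get_state();m=B.inv().apply(s["ee_pos"]-C)-[-.15235,.0005,.2103]
print("moved",m*1000,"angle by arm",np.degrees(np.arctan2(.006+m[2],.262-m[0]))-1.31)
c=ctrl.capture("top")
m=cv2.inRange(cv2.cvtColor(c["pixels"],cv2.COLOR_RGB2HSV),(105,120,60),(125,255,255))
ys,xs=np.nonzero(m[:,300:335]);xs=xs+300
for s_ in (1,3):                      # lowest right corner of the lid (front edge)
    i=np.argmax(xs*s_+ys);uv=np.array([xs[i]+.5,ys[i]+.5])
    a,b=(B.inv().apply(plane(c,uv,z)-C)[0] for z in (0,.3))
    t=(-.170-a[1])/(b[1]-a[1]);p=a+t*(b-a)
    r=p-[.110,0,.05];print(uv,"corner",p,"radius",np.hypot(r[0],r[2]),"ang",np.degrees(np.arctan2(r[2],-r[0])))
for k in blobs(c,(22,150,120),(35,255,255),8): print(cen(k),B.inv().apply(plane(c,cen(k),.055)-C))
for k in blobs(c,(0,200,150),(6,255,255),60)[:1]: print("red",plane(c,cen(k),.03)[0])
E
python3 ang.py
```

```text
clock: 13.62
ee_pos: [0.6289, 0.0831, 0.4392]
tcp_rot: [0.002, 0.769, 0.639, 0.002]
force: [-7.0, 2.1, 13.2]
gripper_width: 0.0097
grip_force: 60.3
moved [135.98100315  -0.37780598 228.86202724] angle by arm 60.473502204203356
[301.5 229.5] corner [-0.11921604 -0.17        0.06117657] radius 0.22948835893354125 ang 2.7915305559408647
[319.5 176.5] corner [ 0.0048027  -0.17        0.24053334] radius 0.21764518589729986 ang 61.096024874556214
[186.69172932 208.84461153] [[-0.12821533  0.144337    0.055     ]]
[290.75328084 230.69028871] [[-0.12818068 -0.14297375  0.055     ]]
red [ 0.59343267 -0.21308976  0.03      ]
```

```bash
python3 -c "
from rig import ctrl
print(ctrl.hand_in())"
```

```text
the job is handed in; nothing more can be done
None
```

Handed in at about 14 s: both latches were pushed outward until they hit their stops, and the lid is gripped steady at about 60° (60.5° from arm position, 61.1° by camera); the tin, mouse and tray look unmoved in the final pictures.

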